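# Close the die steriliser and start its timer

### The job

Close the lid of the steel steriliser box fully. Then set the loose white timer upright with its black rubber end flat against the face of the fixed steel stop (the whole end on the stop) and, with the stop bracing it, push the green button on its other end all the way in, keep it in for half a second and let it spring out. Leave the lid shut and the timer against the stop, and do not disturb the other loose things on the bench.

Things in the scene. Friction and masses are not known exactly. Their poses are not given: they have to be found in the camera images.
- steriliser: open-topped stainless steel box, fixed to the bench, 160 mm along its x by 200 mm along its y, 80 mm high, with two brass discs inside. Origin: centre of its underside; z up; +x points to the hinge side (away from the robot within 0.3 rad). Its place (left or right half of the bench) changes.
- lid (a joint): lid angle, rad: 0 = fully closed (level on the box), grows as it opens upward; starts at 0.6 to 1.05. A stiff hinge: it stays where it is left; about 3 N pushed at right angles on its free edge moves it. Limit 1.5.
- lid_hinge (a point): point on the lid's hinge line at its middle, on the box's far (+x) top rim, 80 mm from the box's centre, 80.5 mm above the bench. The lid is a steel plate 160 mm long from the hinge, 200 mm wide (y), 6 mm thick; its underside passes through the hinge line. Axes turn with the lid: -x runs from the hinge to the free edge, +z out of its outer (upper when closed) face.
- lid_lip (a point): middle of the outer face of the blue tab on the lid's free edge (tab 90 mm wide, 28 mm long from 158 to 186 mm from the hinge, 6 mm thick, overhanging the front of the box by 26 mm). The point is 172 mm from the hinge and 6 mm above the lid's underside; axes as the lid's.
- timer_stop: fixed steel stop: an upright bar 200 mm wide (y), 45 mm high, 12 mm thick, with a yellow stripe along its top edge and a low bolted foot behind it. Origin: on the bench, 90 mm in front of the middle of the face; +x points at the face (away from the robot within 0.4 rad), z up. The face is at x = +90 mm and runs along y.
- stop_face (a point): middle of the stop's flat front face, 28 mm above the bench; axes as the stop's.
- timer: loose white box-shaped timer with a dark display and three grey keys on top (not used), 120 mm long (x) by 60 mm wide (y) by 52 mm high (display to 55), 0.18 to 0.35 kg. Origin: centre of its underside; z up. The -x end carries the green button, the +x end is a black rubber pad. It starts upright, short of the stop, turned up to 0.9 rad from it.
- timer_pad (a point): middle of the timer's flat rubber end (54 mm wide by 44 mm high), 60 mm from its origin along its +x, 28 mm above its underside.
- button_face (a point): middle of the green button's outer face; the button is round, 32 mm across, its axis along the timer's x, 28 mm above the timer's underside; out, it stands 16 mm proud of the timer's -x end (76 mm from the timer's origin). It moves with the button.
- start_button (a joint): how far the button is pushed in, m: 0 = out, 0.008 = all the way in (8 mm still proud). Spring: 1.6 N to start, 4.8 N at the end. It springs back when let go, so keep pushing against the spring while holding it in. Without the stop behind it the timer slides away instead.
- die: bystander: loose brass pasta die, disc 76 mm across, 30 mm high. Origin: centre of underside.
- bowl: bystander: loose white bowl, 110 mm across, 50 mm high. Origin: centre of underside.
- cutter: bystander: loose wooden roller cutter with three white discs, 220 mm long (x), 68 mm high. Origin: under its middle.
- scraper: bystander: loose steel dough scraper with wooden grip, about 105 by 130 mm, 22 mm high. Origin: under its blade.
- oil: bystander: loose green bottle, 66 mm across, 200 mm high. Origin: centre of underside.
- jar: bystander: loose amber jar, 80 mm across, 110 mm high. Origin: centre of underside.
Not all that is in view belongs to the job. Leave any blue or red look-alike of the timer alone.

How it is judged:
By the outcome, as a careful person would: the job done as asked, in the order asked, and still so for the second after the job is handed in, with the robot touching nothing.
It also fails if it takes over 70 s, if anything falls off the work surface, if the arm or the gripper's body presses on something with over 40 N, if the wrist force passes 120 N, or if a joint passes its speed limit or range.

### The arm

A 6-joint arm with a two-finger parallel gripper is mounted at the origin on the work surface. World frame = base frame: x ahead of the robot, y to its left, z up, the work surface at z = 0. Lengths are in mm, angles in rad, forces in N, time in s.
With the tool pointing down it reaches from about 350 to 975 mm from the base axis. Payload 7.1 kg.
Tool frame: the origin (TCP) lies midway between the tips of the shut fingers; the grasp point (between the pads) lies 19 mm behind it (ctrl.grasp_offset is the distance from the TCP to the grasp point, in mm); z points along the fingers, y is the line along which they close (so a half turn about z gives the same grasp; the last joint's range is limited). The gripper opens to 88 mm and grips with 3 to 60 N. Pads are 20 mm wide; open, the fingers measure 115 mm over their backs; the gripper's body (75 mm by 178 mm) begins 61 mm behind the grasp point.
Start: joints at [1.241, 0.423, 1.63, -0, 1.089, -0.019], TCP at [191.106, 595.049, 222.675] pointing down, gripper open.
Joint ranges: [-3, 3], [-0.9, 2.11], [0.09, 2.58], [-1.31, 4.45], [0.11, 2.69], [-2.54, 2.54]. Speed limits (rad/s): [2.39, 2.39, 3.01, 3.14, 3.14, 3.14].

### API

Orientations are given as a rotation vector (axis times angle).
In Python, from workcell import ctrl gives the robot as it stands. The module is installed in compiled form; this text tells all that it offers.
- The arm moves only by the tool servo_tool, never from a script. Its argument "rows" is a list of rows, each a list of 7 numbers: the turn, a rotation vector about the tool's x, y, z as a fraction of full scale, then the shift along the tool's x, y, z as a fraction of full scale, then the finger opening in mm, from 0 to 87.8. A call has 1 to 10 rows; each row is the pose to reach, as a shift and turn from the pose commanded when the call began, along the tool's axes at that moment; what a row does not reach only later rows make up. Full scale, the value 1, is 20 cm for a shift and 1.5 rad for a turn. A row lasts 1/8 s, in which the tool goes at most 62.5 mm and 10.7 degrees, less where a joint would pass 70% of its speed; a pose out of reach is approached as far as the arm can. A call with a number of a shift or a turn outside -1 to 1 is refused whole. A call with a gripper value outside its range is refused whole. The fingers move at their own pace and stop on an object; the grip force is fixed at half the most. Time passes only in rows, so rows that repeat a pose let the fingers close. It gives the time, the measured TCP pose, the force, the opening and the grip force at its end, in the units of the state.
- ctrl.get_obs(): the state, without advancing time (a new reading comes with each control period).
- ctrl.get_image(name): name is "side" or "top"; returns (picture, depth): 400x640x3 uint8, red, green, blue; 400x640 float32, mm along the optical axis (not along the pixel's ray), 0 where there is no reading.
- ctrl.camera_info(name): a dict with "intrinsics" (3x3 intrinsics, pixels), "R" (3x3) and "t" (3): a world point X has camera coordinates R X + t. Camera axes: x right, y down, z forward; pixel columns grow to the right and rows downward; lengths in mm; the calibration is good to about 2 mm. A picture is of the moment at which its call begins. camera_info takes no time and is no camera call.
- ctrl.close_job(): hands the job in; it is judged then, once.
The state is a dict: "t": time; "qpos": joint angles; "qvel": joint speeds; "joint_torque": joint torques, N m; "ee_pos": TCP position; "orientation": TCP orientation; "ft_force": force on the tool from outside, world axes, zero at the start; "moment": the same for the moment, N m; "width": finger opening in mm; "grasp_force": force on a finger pad.
Only numpy, scipy, OpenCV 4.12 (cv2) and the standard library are available. Lean on these libraries where they do the work, as an engineer would, in place of code of your own. Each camera call takes 0.05 s, during which the arm holds its last target. There are 200 camera calls.

## Working session

There is one attempt and no reset: what is moved stays moved. The work goes in short steps, Python scripts to look and compute and a tool call to move; the robot and the scene stay as the last step left them, time stands still between calls to the robot, and variables do not carry over. Pictures are saved under pics/ and viewed, at most 10 in all, crops included, and the job is handed in when it is done.

Besides the shell and the picture viewer there is one more tool, called after ">>>" as name(argument=value, ...), one argument or row to a line, values as JSON. servo_tool: Moves the arm, as the interface text tells. Its arguments: {"type":"object","properties":{"rows":{"type":"array","items":{"type":"array","items":{"type":"number"}}}},"required":["rows"]}

```bash
mkdir -p pics
cat > h.py <<'E'
import numpy as np,cv2
from workcell import ctrl
from scipy.spatial.transform import Rotation as Rt
def grab(n):
    im,d=ctrl.get_image(n);np.savez(f'{n}.npz',im=im,d=d);return im,d
def cloud(n,d):
    c=ctrl.camera_info(n);K=c['intrinsics'];v,u=np.mgrid[:400,:640]
    p=np.stack([(u-K[0,2])/K[0,0]*d,(v-K[1,2])/K[1,1]*d,d],-1)
    w=(p-c['t'])@c['R'];w[d<=0]=np.nan;return w
E
python3 - <<'E'
from h import *
for n in('top','side'):
    im,d=grab(n);cv2.imwrite(f'pics/{n}0.png',im[...,::-1])
o=ctrl.get_obs();print(o)
E
```

```text
{'t': 0.1, 'qpos': array([ 1.24098271e+00,  4.23779847e-01,  1.63059481e+00,  9.67965863e-06,
        1.08860566e+00, -1.90171386e-02]), 'qvel': array([ 0.00035035, -0.00338587, -0.00319078,  0.00032116,  0.00023866,
        0.00035549]), 'joint_torque': array([ 3.63562212e-04, -5.45615208e+01, -2.74325967e+01,  6.46313815e-02,
        1.87738583e-02, -5.11022256e-05]), 'ee_pos': array([190.9574194 , 594.59028326, 221.97717648]), 'orientation': array([-4.86203736e-01, -3.10348832e+00,  2.14415118e-03]), 'ft_force': array([ 0.06739675, -0.11107068, -0.17436004]), 'moment': array([ 0.04754046,  0.01427069, -0.01464723]), 'grasp_force': 0.0, 'width': 88.06276337719665}
```

View pics/top0.png

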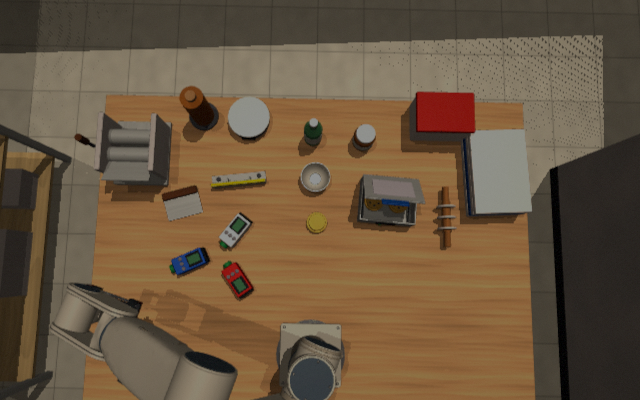

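View pics/side0.png

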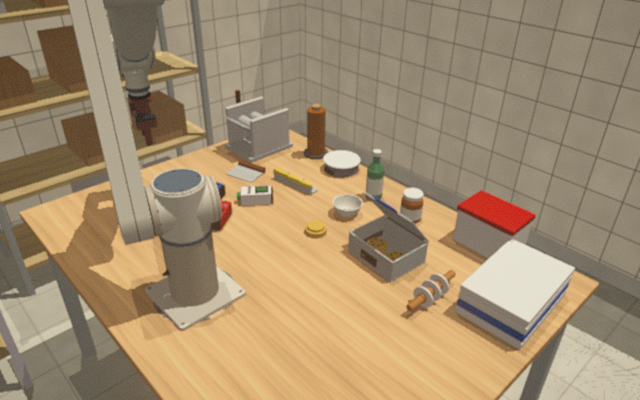

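Top view: the white timer is at (235,231), with its green button at about (224,244). The blue (189,262) and red (237,280) look-alikes are not to be touched. The stop has a yellow stripe at (239,180), and the steriliser with its raised lid and blue tab is at (388,205). Next I'll measure these and enlarge a crop.

```bash
cat >> h.py <<'E'
def rect(p):
    (c,s,a)=cv2.minAreaRect((p[:,:2]).astype(np.float32));return np.round(c,1),np.round(s,1),round(a,1)
E
python3 - <<'E'
from h import *
z=np.load('top.npz');im,d=z['im'],z['d'];w=cloud('top',d)
i=im.astype(int)
hsv=cv2.cvtColor(im,cv2.COLOR_RGB2HSV)
def reg(u0,u1,v0,v1):
    m=np.zeros((400,640),bool);m[v0:v1,u0:u1]=1;return m
H=w[...,2]
def rep(n,m):
    p=w[m&~np.isnan(H)];print(n,len(p),'mean',p.mean(0).round(1),'z',np.percentile(p[:,2],[2,50,98]).round(1),*rect(p))
rep('timer top',reg(212,258,205,252)&(H>40)&(H<62))
rep('timer btn',reg(212,258,205,255)&(hsv[...,0]>45)&(hsv[...,0]<85)&(hsv[...,1]>120)&(H>8)&(H<48))
rep('stop',reg(205,272,165,192)&(H>36)&(H<55))
y=reg(205,272,165,192)&(hsv[...,0]>20)&(hsv[...,0]<35)&(hsv[...,1]>150)&(H>30)
rep('yellow',y)
rep('boxall',reg(350,430,165,235)&(H>60))
rep('rim',reg(350,430,165,235)&(H>70)&(H<88))
lid=reg(350,430,165,215)&(H>100)
rep('lid',lid);p=w[lid];c=p.mean(0);n=np.linalg.svd(p-c)[2][2];print('n',n*np.sign(n[2]))
b=reg(350,430,165,225)&(hsv[...,0]>100)&(hsv[...,0]<125)&(hsv[...,1]>150);rep('blue',b)
for n,r in dict(bowl=(298,332,160,195),die=(304,330,210,236),scr=(160,205,182,222),cut=(432,458,184,250),oil=(300,325,115,150)).items(): rep(n,reg(*r)&(H>8))
a=cv2.resize(im[150:270,160:280],None,fx=4,fy=4,interpolation=2);e=cv2.resize(im[160:240,340:440],None,fx=3,fy=3)
o=np.zeros((480,800,3),np.uint8);o[:480,:480]=a;o[:240,490:790]=e;cv2.imwrite('pics/c.png',o[...,::-1])
E
```

```text
timer top 572 mean [436.8 278.4  52.2] z [41.9 52.3 60.9] [434.3 281.4] [ 60.6 134.8] 52.4
timer btn 24 mean [384.3 318.   41. ] z [30.9 41.5 47.2] [384.3 318.1] [27.2  9.8] 51.6
stop 217 mean [612.2 273.   45.1] z [36.7 45.3 52.5] [618.5 275.1] [ 29.3 199. ] 6.4
yellow 176 mean [608.8 276.6  44.8] z [31.9 45.3 55.6] [609.8 275.6] [ 12.1 196.1] 6.7
boxall 1761 mean [ 567.9 -269.1  148. ] z [ 68.  151.2 225.8] [ 556.4 -270.5] [202.4 166.6] 85.7
rim 229 mean [ 529.4 -257.1   80. ] z [71.2 80.3 87.8] [ 556.5 -270.7] [202.  166.6] 85.7
lid 1379 mean [ 571.8 -270.6  166.2] z [102.9 167.9 226.6] [ 572.5 -271.1] [200.5 114.2] 86.4
n [ 0.76144777 -0.05731535  0.64568741]
blue 121 mean [ 524.3 -267.6  217. ] z [102.5 222.8 232.9] [ 528.7 -287.6] [127.6  28.8] 85.6
bowl 590 mean [642.7  -7.4  28.2] z [ 8.6 26.3 53.8] [641.8  -6. ] [113.4 127.1] 87.8
die 345 mean [472.6 -15.8  25.8] z [ 9.8 27.2 38.8] [471.1 -14.1] [92.7 88.4] 1.2
scr 671 mean [550.4 487.   16.2] z [ 8.1 14.4 30.4] [539.3 483.4] [145.8 164.5] 1.3
cut 571 mean [ 500.7 -483.9   44.5] z [ 8.8 45.2 68.5] [ 498.8 -490. ] [ 89.9 227.3] 88.6
oil 428 mean [782.7   5.4 119.5] z [  9.  131.1 202.9] [814.3   7.8] [ 86.8 134.3] 88.4
```

View pics/c.png

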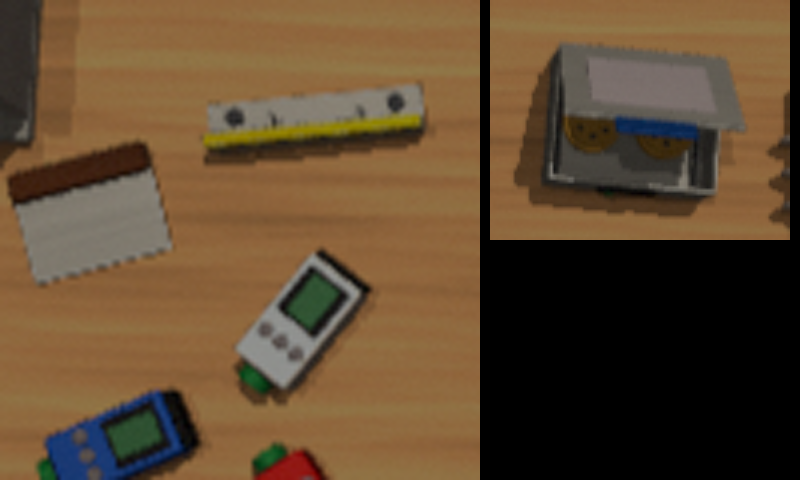

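The white timer fits the description: white body, green button, and black pad on the stop side. The measured heights (timer 52 mm, stop 45 mm, rim 80 mm) agree with the given sizes. The lid angle is about 0.87, and its tab is near (525,-268,217). I'll go to the lid now.

>>> servo_tool(
  rows=[
    [0,0,0,-0.2,-0.25,-0.24,0],
    [0,0,0,-0.42,-0.5,-0.24,0],
    [0,0,0,-0.63,-0.75,-0.24,0],
    [0,0,0,-0.84,-1,-0.24,0],
    [0,0,0,-0.84,-1,-0.24,0],
  ],
)

```text
t: 0.72
ee_pos: [290.2, 350.3, 270.5]
orientation: [-0.489, -3.103, 0.001]
ft_force: [0.8, -0.5, 0.3]
width: 41.4
grasp_force: 0.0
```

>>> servo_tool(
  rows=[
    [0,0,0,-0.2,-0.25,0,0],
    [0,0,0,-0.42,-0.5,0,0],
    [0,0,0,-0.63,-0.75,0,0],
    [0,0,0,-0.84,-1,0,0],
    [0,0,0,-0.84,-1,0,0],
  ],
)

```text
t: 1.35
ee_pos: [389.4, 108.5, 270.6]
orientation: [0.494, 3.102, -0.001]
ft_force: [-0.2, -0.3, 0.7]
width: 0.4
grasp_force: 0.0
```

>>> servo_tool(
  rows=[
    [0,0,0,-0.2,-0.25,0,0],
    [0,0,0,-0.42,-0.5,0,0],
    [0,0,0,-0.63,-0.75,0,0],
    [0,0,0,-0.84,-1,0,0],
    [0,0,0,-0.84,-1,0,0],
  ],
)

```text
t: 1.98
ee_pos: [488.6, -132.3, 270.3]
orientation: [0.49, 3.103, -0.0]
ft_force: [-0.4, 0.1, 0.4]
width: 0.4
grasp_force: 0.0
```

>>> servo_tool(
  rows=[
    [0,0,-0.08,-0.24,-0.28,0,0],
    [0,0,-0.16,-0.48,-0.57,0,0],
    [0,0,-0.16,-0.48,-0.57,0,0],
    [0,0,-0.16,-0.48,-0.57,0,0],
  ],
)

```text
t: 2.48
ee_pos: [544.4, -267.8, 269.9]
orientation: [-0.112, -3.139, -0.001]
ft_force: [-0.7, 0.0, 0.5]
width: 0.6
grasp_force: 0.0
```

```bash
cat >> h.py <<'E'
def pose():
    o=ctrl.get_obs();R=Rt.from_rotvec(o['orientation']).as_matrix();return o,R
def yawy(R): return np.arctan2(R[1,1],R[0,1])
def to(p,yaw=None):
    "fractions of full scale (turn, shift) to world TCP p, tool y at yaw, pointing down"
    o,R=pose();s=R.T@(np.array(p)-o['ee_pos'])/200
    r=np.zeros(3)
    if yaw is not None:
        y=np.array([np.cos(yaw),np.sin(yaw),0]);z=np.array([0,0,-1]);G=np.c_[np.cross(y,z),y,z]
        r=Rt.from_matrix(R.T@G).as_rotvec()/1.5
    print('turn',r.round(3),'shift',s.round(3))
E
python3 - <<'E'
from h import *
o,R=pose();print(o['t'],o['ee_pos'],yawy(R),R[:,2],o['qpos'].round(2),o['ft_force'])
hg=np.array([636.2,-276.5]);e=np.array([.997,-.075])
for th in (.9,.7,.5,.35,.2,.1,.05,0):
    h=160*np.cos(th)-6*np.sin(th)-10;z=80.5+160*np.sin(th)+6*np.cos(th)
    print(th);to([*(hg-h*e),z],1.496)
E
```

```text
2.475 [ 544.40696887 -267.78068267  269.88477669] 1.4993733250086634 [-9.77849422e-04  9.58831000e-04 -9.99999062e-01] [-0.48  0.35  1.63  0.    1.17 -1.98] [-0.74852649  0.03553723  0.48169621]
0.9
turn [ 0.001 -0.001  0.002] shift [-0.038 -0.009  0.302]
0.7
turn [ 0.001 -0.001  0.002] shift [ 0.081 -0.009  0.409]
0.5
turn [ 0.001 -0.001  0.002] shift [ 0.176 -0.009  0.537]
0.35
turn [ 0.001 -0.001  0.002] shift [ 0.23  -0.009  0.645]
0.2
turn [ 0.001 -0.001  0.002] shift [ 0.266 -0.009  0.759]
0.1
turn [ 0.001 -0.001  0.002] shift [ 0.281 -0.009  0.837]
0.05
turn [ 0.001 -0.001  0.002] shift [ 0.286 -0.009  0.877]
0
turn [ 0.001 -0.001  0.002] shift [ 0.288 -0.009  0.917]
```

>>> servo_tool(
  rows=[
    [0,0,0,-0.02,0,0.18,0],
    [0,0,0,-0.02,0,0.3,0],
    [0,0,0,0.04,0,0.36,0],
    [0,0,0,0.08,0,0.42,0],
    [0,0,0,0.13,0,0.48,0],
    [0,0,0,0.18,0,0.54,0],
    [0,0,0,0.21,0,0.6,0],
    [0,0,0,0.23,0,0.65,0],
    [0,0,0,0.25,0,0.71,0],
    [0,0,0,0.27,0,0.77,0],
  ],
)

```text
t: 3.72
ee_pos: [490.2, -264.6, 115.9]
orientation: [0.111, 3.139, -0.001]
ft_force: [1.5, -0.2, 0.7]
width: 0.1
grasp_force: 0.7
```

>>> servo_tool(
  rows=[
    [0,0,0,0.005,0,0.04,0],
    [0,0,0,0.01,0,0.08,0],
    [0,0,0,0.01,0,0.11,0],
    [0,0,0,0.01,0,0.13,0],
    [0,0,0,0.01,0,0.14,0],
    [0,0,0,0.01,0,0.147,0],
    [0,0,0,0.01,0,0.147,0],
  ],
)

```text
t: 4.6
ee_pos: [488.4, -264.3, 87.3]
orientation: [0.111, 3.139, -0.0]
ft_force: [-0.6, 1.1, -0.1]
width: 0.3
grasp_force: 0.0
```

Run:
```python
from h import *
im,d=grab('top');w=cloud('top',d);H=w[...,2]
m=np.zeros((400,640),bool);m[165:235,350:430]=1;m&=(H>70)&(H<110)
p=w[m];x=(p[:,:2]-[556.4,-270.5])@[.997,-.075]
k=abs(x)<95;print(np.polyfit(x[k],p[k,2],1),len(p),rect(p))
cv2.imwrite('pics/l.png',cv2.resize(im[140:260,320:460],None,fx=4,fy=4)[...,::-1])
```

```text
[-9.91181383e-03  8.73839195e+01] 1209 (array([ 556.4, -270.6]), array([202.1, 165.6]), 86.0)
```

View pics/l.png

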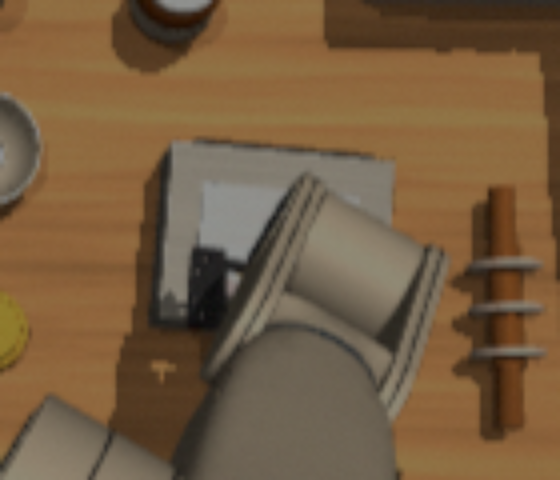

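The lid is down at about 0.01 rad and there's almost no contact force yet. I'll press it home until the force rises.

>>> servo_tool(
  rows=[
    [0,0,0,0,0,0.008,0],
    [0,0,0,0,0,0.012,0],
    [0,0,0,0,0,0.016,0],
    [0,0,0,0,0,0.016,0],
  ],
)

```text
t: 5.15
ee_pos: [488.6, -264.5, 86.6]
orientation: [0.111, 3.139, -0.001]
ft_force: [-6.6, 3.9, 24.8]
width: 0.8
grasp_force: 12.5
```

>>> servo_tool(
  rows=[
    [0,0,0,0,0,-0.2,0],
    [0,0,0,0,0,-0.5,0],
    [0,0,0,0,0.25,-0.6,40],
    [0,0,0,0,0.55,-0.6,87],
    [0,0,0,0,0.8,-0.6,87],
    [0,0,0,0,1,-0.6,87],
    [0,0,0,0,1,-0.6,87],
  ],
)

```text
t: 6.02
ee_pos: [502.4, -62.7, 204.2]
orientation: [0.105, 3.139, 0.0]
ft_force: [-0.0, 0.4, 0.1]
width: 46.8
grasp_force: 0.0
```

>>> servo_tool(
  rows=[
    [0,0,0.05,0.1,0.3,0,87],
    [0,0,0.15,0.2,0.6,0,87],
    [0,0,0.25,0.3,0.85,0,87],
    [0,0,0.35,0.4,1,0,87],
    [0,0,0.39,0.4,1,0,87],
    [0,0,0.39,0.4,1,0,87],
  ],
)

```text
t: 6.78
ee_pos: [437.0, 140.0, 204.2]
orientation: [1.01, 2.974, 0.0]
ft_force: [0.6, -0.3, 0.4]
width: 87.2
grasp_force: 0.0
```

Run:
```python
from h import *
o,R=pose();print(o['t'],o['ee_pos'],o['width'],o['qpos'].round(2));to([440,276.6,120],.915);to([440,276.6,14],.915)
im,d=grab('top');w=cloud('top',d);H=w[...,2]
m=np.zeros((400,640),bool);m[165:235,350:430]=1;m&=(H>70)&(H<110)
p=w[m];x=(p[:,:2]-[556.4,-270.5])@[.997,-.075]
k=abs(x)<95;print('lid',np.polyfit(x[k],p[k,2],1),len(p),rect(p))
m=np.zeros((400,640),bool);m[205:252,212:258]=1;m&=(H>40)&(H<62);p=w[m];print(len(p),rect(p))
```

```text
6.775 [436.99959575 139.98023932 204.17725073] 87.22002714924591 [ 0.28  0.2   2.   -0.    0.94 -0.63]
turn [0.    0.    0.001] shift [0.404 0.551 0.421]
turn [0.    0.    0.001] shift [0.405 0.551 0.951]
lid [-3.19847816e-03  8.72130751e+01] 2761 (array([ 542.8, -269.4]), array([201.3, 191.7]), 85.9)
362 (array([424.3, 289.2]), array([ 61.5, 109.6]), 52.8)
```

The lid is level (slope 0.003), so it's shut. Next I'll grasp the timer.

>>> servo_tool(
  rows=[
    [0,0,0,0.2,0.27,0.1,87],
    [0,0,0,0.4,0.55,0.3,87],
    [0,0,0,0.405,0.551,0.5,87],
    [0,0,0,0.405,0.551,0.7,87],
    [0,0,0,0.405,0.551,0.85,87],
    [0,0,0,0.405,0.551,0.95,87],
    [0,0,0,0.405,0.551,0.95,87],
  ],
)

```text
t: 7.7
ee_pos: [439.3, 275.8, 12.7]
orientation: [-1.012, -2.972, 0.004]
ft_force: [-0.2, 0.2, 0.1]
width: 87.1
grasp_force: 0.0
```

>>> servo_tool(
  rows=[
    [0,0,0,0,0,0,66],
    [0,0,0,0,0,0,50],
    [0,0,0,0,0,0,50],
    [0,0,0,0,0,0,50],
    [0,0,0,0,0,0,50],
    [0,0,0,0,0,0,50],
  ],
)

```text
t: 8.45
ee_pos: [440.2, 277.4, 14.9]
orientation: [1.011, 2.973, 0.001]
ft_force: [-0.1, -1.1, 6.5]
width: 59.9
grasp_force: 30.0
```

Run:
```python
from h import *
o,R=pose();print(o['t'],o['ee_pos'],o['width'],o['grasp_force'],o['ft_force'],yawy(R))
im,d=grab('top');a=cv2.resize(im[150:270,160:280],None,fx=4,fy=4)
im2,d=grab('side');b=cv2.resize(im2[140:240,200:300],None,fx=3,fy=3)
o=np.zeros((480,790,3),np.uint8);o[:,:480]=a;o[:300,490:]=b;cv2.imwrite('pics/g.png',o[...,::-1])
```

```text
8.45 [440.17124157 277.35615341  14.89419463] 59.931390588312134 29.98227596282959 [-0.14148607 -1.13357418  6.49924666] 0.9153073265465029
```

View pics/g.png

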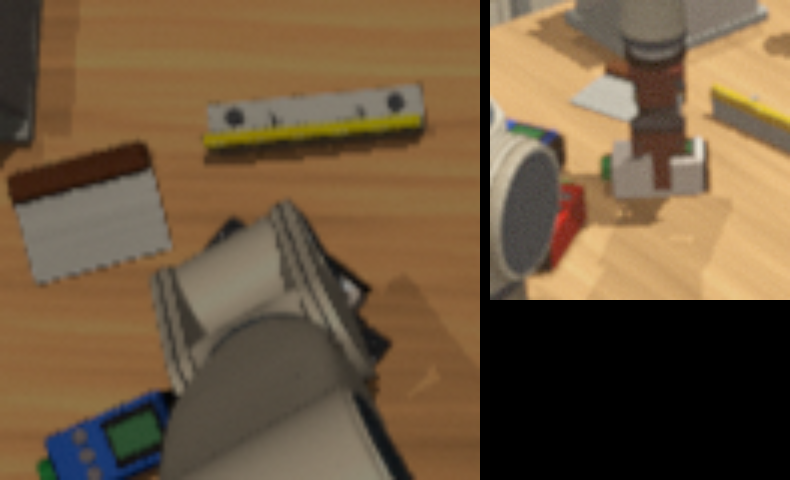

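Run:
```python
from h import *
to([529,266,24],1.688);to([440,277,24],.915)
```

```text
turn [ 0.001  0.001 -0.515] shift [-0.387  0.226 -0.045]
turn [0.001 0.    0.   ] shift [-0.    -0.002 -0.046]
```

>>> servo_tool(
  rows=[
    [0,0,0,0,0,-0.03,50],
    [0,0,-0.05,-0.02,0.01,-0.06,50],
    [0,0,-0.15,-0.1,0.06,-0.06,50],
    [0,0,-0.25,-0.2,0.11,-0.06,50],
    [0,0,-0.35,-0.28,0.16,-0.06,50],
    [0,0,-0.45,-0.35,0.2,-0.06,50],
    [0,0,-0.515,-0.387,0.226,-0.06,50],
    [0,0,-0.515,-0.387,0.226,-0.06,50],
    [0,0,-0.515,-0.387,0.226,-0.045,50],
  ],
)

```text
t: 9.68
ee_pos: [528.0, 265.7, 23.0]
orientation: [0.18, -3.136, 0.0]
ft_force: [0.7, 0.2, -2.3]
width: 60.2
grasp_force: 30.0
```

Run:
```python
from h import *
o,R=pose();print(o['t'],o['ee_pos'],o['width'],o['grasp_force'],o['ft_force'],yawy(R))
im,d=grab('top');w=cloud('top',d);H=w[...,2]
a=cv2.resize(im[150:250,190:290],None,fx=4,fy=4)
im2,d=grab('side');w2=cloud('side',d);b=cv2.resize(im2[150:230,230:330],None,fx=4,fy=4)
q=np.zeros((400,800,3),np.uint8);q[:,:400]=a;q[:320,400:]=b;cv2.imwrite('pics/p.png',q[...,::-1])
n=np.array([.993,.117]);t=np.array([-.117,.993]);
to([544.2+4*.993-.5,267.9,14.5],1.688)
```

```text
9.675 [527.96914015 265.67072802  23.03506186] 60.22452503163635 29.978366196155548 [ 0.69083668  0.22588204 -2.30857016] 1.6857264889161083
turn [-0.    -0.001 -0.001] shift [-0.101 -0.     0.041]
```

View pics/p.png

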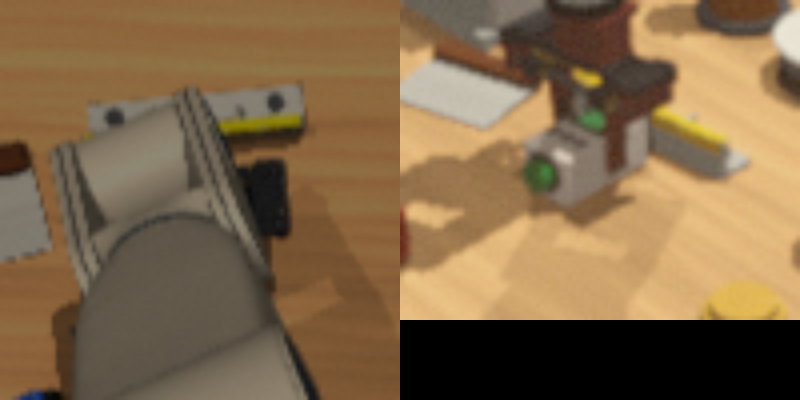

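The timer is held upright in line with the stop, with its button toward the robot. I'll lower it to the bench and slide it in until it touches.

>>> servo_tool(
  rows=[
    [0,0,0,0,0,0.02,50],
    [0,0,0,0,0,0.038,50],
    [0,0,0,-0.03,0,0.038,50],
    [0,0,0,-0.05,0,0.038,50],
    [0,0,0,-0.06,0,0.038,50],
    [0,0,0,-0.06,0,0.038,50],
  ],
)

```text
t: 10.52
ee_pos: [540.7, 267.1, 15.4]
orientation: [-0.183, 3.136, 0.0]
ft_force: [-0.4, 0.5, -2.7]
width: 59.7
grasp_force: 30.0
```

>>> servo_tool(
  rows=[
    [0,0,0,-0.01,0,0,50],
    [0,0,0,-0.015,0,0,50],
    [0,0,0,-0.02,0,0,50],
    [0,0,0,-0.02,0,0,50],
  ],
)

```text
t: 11.02
ee_pos: [544.5, 267.6, 15.5]
orientation: [-0.183, 3.136, 0.0]
ft_force: [-0.7, -0.9, -1.6]
width: 59.9
grasp_force: 30.0
```

>>> servo_tool(
  rows=[
    [0,0,0,-0.005,0,0,50],
    [0,0,0,-0.01,0,0,50],
    [0,0,0,-0.015,0,0,50],
    [0,0,0,-0.015,0,0,50],
  ],
)

```text
t: 11.52
ee_pos: [546.8, 267.8, 15.3]
orientation: [0.183, -3.135, 0.001]
ft_force: [-3.5, -0.7, -1.2]
width: 60.0
grasp_force: 30.0
```

>>> servo_tool(
  rows=[
    [0,0,0,-0.005,0,0.003,50],
    [0,0,0,-0.01,0,0.005,50],
    [0,0,0,-0.01,0,0.005,50],
  ],
)

```text
t: 11.9
ee_pos: [546.9, 267.8, 14.9]
orientation: [0.183, -3.132, 0.002]
ft_force: [-11.9, -0.3, 11.2]
width: 59.8
grasp_force: 30.0
```

It's in firm contact with the stop. I'll release it, rise and look.

>>> servo_tool(
  rows=[
    [0,0,0,0.005,0,-0.003,50],
    [0,0,0,0.005,0,-0.003,62],
    [0,0,0,0.005,0,-0.003,75],
    [0,0,0,0.005,0,-0.003,87],
    [0,0,0,0.005,0,-0.003,87],
    [0,0,0,0.005,0,-0.2,87],
    [0,0,0,0.005,0,-0.5,87],
    [0,0,0,0.5,0,-0.5,87],
    [0,0,0,0.8,0,-0.5,40],
    [0,0,0,0.9,0,-0.5,0],
  ],
)

```text
t: 13.15
ee_pos: [368.6, 246.7, 114.7]
orientation: [-0.183, 3.136, 0.0]
ft_force: [0.3, 0.7, 0.4]
width: 70.5
grasp_force: 0.0
```

Run:
```python
from h import *
o,R=pose();print(o['t'],o['ee_pos'],o['width'],o['ft_force'],yawy(R))
im,d=grab('top');w=cloud('top',d);H=w[...,2]
m=np.zeros((400,640),bool);m[150:252,200:280]=1
P=w[m&(H>36)&(H<64)]
n=np.array([.993,.117]);t=np.array([-.117,.993]);q=(P[:,:2]-[544.2,267.9]);k=(abs(q@t)<40)&(q@n<70)
print('timer',rect(P[k]),'u range',np.percentile(q[k]@n,[0,1,99,100]))
a=cv2.resize(im[150:250,190:290],None,fx=4,fy=4)
im2,d=grab('side');b=cv2.resize(im2[150:230,230:330],None,fx=4,fy=4)
v=np.zeros((400,800,3),np.uint8);v[:,:400]=a;v[:320,400:]=b;cv2.imwrite('pics/s.png',v[...,::-1])
```

```text
13.15 [368.62575483 246.65979811 114.67534492] 70.4631801407681 [0.29704097 0.69448612 0.43242262] 1.6872022074215156
timer (array([542.6, 271.3]), array([144.1,  76.8]), 3.3) u range [-73.94870966 -71.30766389  68.44702955  69.99772541]
```

View pics/s.png

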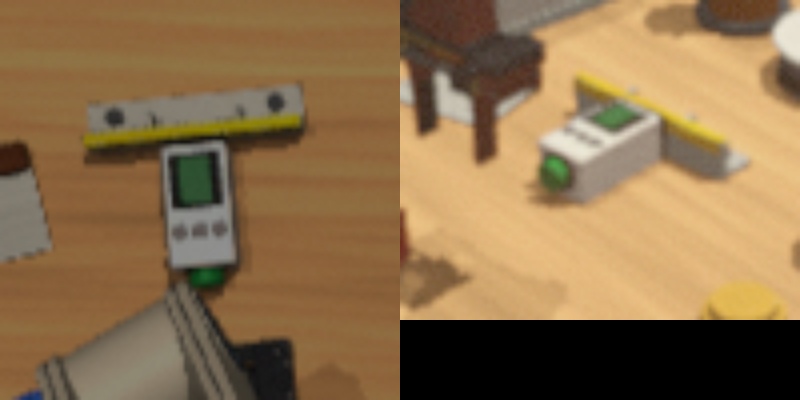

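The timer sits square against the stop in the crop, with the button clear at (207,277). Now I'll line the shut fingers up behind the button.

Run:
```python
from h import *
to([433,254.8,115],1.688);to([433,254.8,16],1.688)
z=np.load('top.npz');im,d=z['im'],z['d'];w=cloud('top',d);H=w[...,2];h=cv2.cvtColor(im,cv2.COLOR_RGB2HSV)
m=np.zeros((400,640),bool);m[213:228,230:252]=1;m&=(h[...,0]>45)&(h[...,0]<85)&(h[...,1]>120)&(H>10)
print(w[m].mean(0),rect(w[m]))
```

```text
turn [-0.002 -0.004  0.001] shift [-0.344  0.008 -0.007]
turn [-0.002 -0.004  0.001] shift [-0.347  0.009  0.488]
[477.01702103 257.00500721  41.23078588] (array([477. , 258.5]), array([12.5, 29.8]), 7.4)
```

>>> servo_tool(
  rows=[
    [0,0,0,-0.2,0.005,0,0],
    [0,0,0,-0.345,0.008,0.1,0],
    [0,0,0,-0.345,0.008,0.3,0],
    [0,0,0,-0.345,0.008,0.45,0],
    [0,0,0,-0.345,0.008,0.488,0],
    [0,0,0,-0.345,0.008,0.488,0],
    [0,0,0,-0.37,0.008,0.488,0],
    [0,0,0,-0.4,0.008,0.488,0],
    [0,0,0,-0.44,0.008,0.488,0],
    [0,0,0,-0.44,0.008,0.488,0],
  ],
)

```text
t: 14.5
ee_pos: [458.4, 259.2, 17.2]
orientation: [-0.183, 3.136, 0.0]
ft_force: [-1.7, 0.8, 1.3]
width: 0.1
grasp_force: 0.8
```

>>> servo_tool(
  rows=[
    [0,0,0,-0.01,0,0,0],
    [0,0,0,-0.02,0,0,0],
    [0,0,0,-0.03,0,0,0],
    [0,0,0,-0.03,0,0,0],
  ],
)

```text
t: 15.0
ee_pos: [463.5, 259.6, 16.8]
orientation: [0.183, -3.135, 0.001]
ft_force: [-3.6, -0.2, 3.4]
width: 0.5
grasp_force: 1.9
```

>>> servo_tool(
  rows=[
    [0,0,0,-0.01,0,0,0],
    [0,0,0,-0.018,0,0,0],
    [0,0,0,-0.025,0,0,0],
    [0,0,0,-0.025,0,0,0],
    [0,0,0,-0.025,0,0,0],
    [0,0,0,-0.025,0,0,0],
    [0,0,0,-0.025,0,0,0],
  ],
)

```text
t: 15.88
ee_pos: [466.3, 259.8, 16.6]
orientation: [0.183, -3.132, 0.002]
ft_force: [-11.7, 0.2, 8.5]
width: 0.4
grasp_force: 5.8
```

At 11.7 N, well over the 4.8 N spring, the button is bottomed. I'll hold it a bit longer, then let go.

>>> servo_tool(
  rows=[
    [0,0,0,-0.004,0,0,0],
    [0,0,0,-0.004,0,0,0],
    [0,0,0,-0.004,0,0,0],
    [0,0,0,-0.004,0,0,0],
    [0,0,0,-0.004,0,0,0],
    [0,0,0,-0.004,0,0,0],
  ],
)

```text
t: 16.62
ee_pos: [466.3, 259.7, 16.6]
orientation: [0.183, -3.13, 0.003]
ft_force: [-13.9, 1.5, 9.6]
width: 0.1
grasp_force: 7.0
```

>>> servo_tool(
  rows=[
    [0,0,0,0.02,0,0,0],
    [0,0,0,0.05,0,0,0],
    [0,0,0,0.1,0,0,0],
    [0,0,0,0.2,0,0,0],
    [0,0,0,0.2,0,-0.3,0],
    [0,0,0,0.3,0,-0.6,0],
    [0,0,0,0.4,0,-0.8,0],
    [0,0,0,0.4,0,-0.8,0],
  ],
)

```text
t: 17.62
ee_pos: [391.3, 252.3, 180.1]
orientation: [-0.184, 3.129, 0.006]
ft_force: [0.5, -0.1, -0.6]
width: 0.4
grasp_force: 0.0
```

Run:
```python
from h import *
o,R=pose();print(o['t'],o['ee_pos'],o['ft_force'])
im,d=grab('top');w=cloud('top',d);H=w[...,2];h=cv2.cvtColor(im,cv2.COLOR_RGB2HSV)
m=np.zeros((400,640),bool);m[213:228,230:252]=1;m&=(h[...,0]>45)&(h[...,0]<85)&(h[...,1]>120)&(H>10)
print(w[m].mean(0),rect(w[m]))
m=np.zeros((400,640),bool);m[165:235,350:430]=1;m&=(H>70)&(H<110)
p=w[m];x=(p[:,:2]-[556.4,-270.5])@[.997,-.075];k=abs(x)<95;print('lid',np.polyfit(x[k],p[k,2],1))
cv2.imwrite('pics/f.png',cv2.resize(im[100:300,140:480],None,fx=2.3,fy=2.3)[...,::-1])
```

```text
17.625 [391.30095867 252.25766463 180.05659254] [ 0.51944518 -0.06038585 -0.62244566]
[473.31395051 248.38253362  85.23951603] (array([462. , 229.7]), array([81.3, 19.3]), 55.7)
lid [-1.72323902e-03  8.71726790e+01]
```

View pics/f.png

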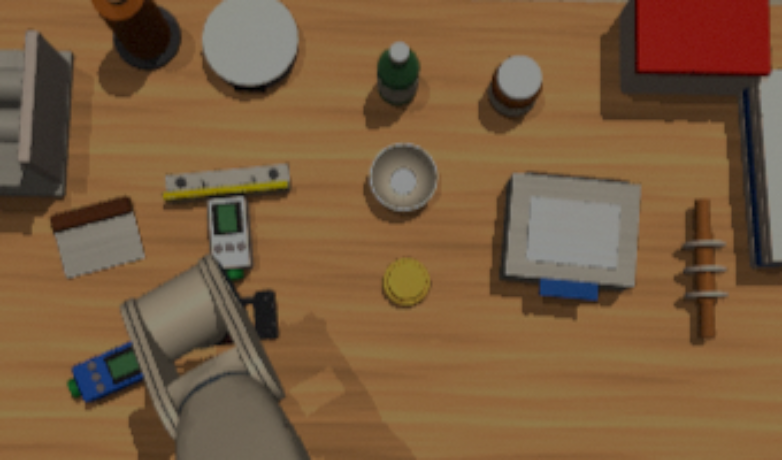

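The final picture shows the lid shut, the timer square against the stop at (228,230) and the button out again. The bystanders haven't moved and the arm is clear.

```bash
python3 -c "
from workcell import ctrl;print(ctrl.close_job())"
```

```text
the job is handed in; nothing more can be done
None
```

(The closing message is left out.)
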